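# Fit the collars and level the pump stand

### The job

Set up the pump stand: slide the wide collar down the upright post until it is fully home on the board, then the narrow bushing on top of it, fully home as well. Then take the round knob of the levelling foot, push it down so that the sprung board with its spirit level is pressed firmly onto its foot, and turn it until the bubble rests midway between the two black lines. Finish while still gripping the knob and keeping it pressed down, bubble centred, and leave the other things on the shelf alone.

Things in the scene. Friction and masses are not known exactly. Their poses are not given: they have to be found in the camera images.
- stand: fixed wooden pump stand on the work surface; origin on the work surface under the centre of its board, z up; place and yaw vary. The board (200 mm along x, 380 along y, 20 thick) is pivoted at its -y end and sprung up at its +y end, where the levelling foot is: it slopes by up to 0.045 rad, its top 65 to 82 mm above the work surface. The spirit level lies along y on it, 95 mm beyond the post in +x
- post_foot (a point): centre of the foot of the upright steel post, on the board's top face. The post is 16 mm in diameter and 60 mm tall, its tip tapered over the last 8 mm; its z axis runs up the post
- wide_collar: loose steel ring, outer diameter 60, bore 21, height 14 mm, lying flat on the work surface to the robot's right; origin at the centre of its underside. Goes on the post first; about 0.24 kg
- bushing: loose steel ring, outer diameter 40, bore 21, height 24 mm, lying flat on the work surface to the robot's right; origin at the centre of its underside. Goes on second, on top of the wide collar; about 0.16 kg
- foot_knob: round black fluted knob of the levelling foot, 40 mm in diameter, 26 mm tall, upright over the +y end of the spirit level's bar (26 mm wide, 24 tall; robot's left). Origin on its axis, about at the bar's top face: the grip part spans 8 to 34 mm above it, a thin neck below. Turned counterclockwise seen from above it raises this end of the board and sends the bubble towards the knob
- knob_top (a point): centre of the knob's top face. Pushing the knob down (4 to 6 N at first, about 8 N at the end, 10 mm of travel, then a hard stop) presses the board with the level onto its foot; let go, it springs up. The level setting is at most 1.3 rad of turn away, either way; end stops 1.6 rad either side of it. Friction of about 0.12 N m holds the knob; turning does not move it up or down
- cradle (a joint): angle, in rad, of the steel cradle that carries the board and the knob, pivoted at the stand's -y end: 0 sprung up, 0.03 pressed home on the foot
- bubble (a joint): place of the white bubble (21 mm long) along the vial, in m: 0 midway between the two black lines (24 mm apart), positive towards the knob, end stops at +-0.024. While the board is sprung up the bubble stays at the knob end; while pressed home it shows the board's slope: 18 mm of bubble per rad of knob turn, settling in about 1 s
- vial_mid (a point): top of the vial midway between its two black lines; the vial is a green tube 92 mm long and 20 mm thick along the top of the level bar, its middle 143 mm from the knob's axis
- pump_can: green metal pump can, 100 mm in diameter, 195 mm tall, origin under its centre, at the left; leave alone
- sprayer: clear plastic trigger sprayer, 80 mm in diameter, 205 mm tall, origin under its centre, at the far right; leave alone
- wedge: wooden wedge 100 x 40 x 25 mm, origin in its underside, at the near right; leave alone
- cup: aluminium cup, 72 mm in diameter, 85 mm tall, origin under its centre, at the near left; leave alone
Mind the look-alikes: they are no part of the job. What is shaped like the wide_collar but blue is not meant. Leave any yellow look-alike of the bushing alone.

How it is judged:
On the way, in this order (a step that is already met when the one before it is completed fails the run):
1. the wide collar is home on the board, round the post, the bushing not yet on (z of wide_collar in the frame of post_foot below 0.003 m and distance between wide_collar and post_foot below 0.006 m and angle between wide_collar's own z axis and vertical below 0.08 rad and distance between bushing and post_foot above 0.08 m), for 0.2 s.
2. the bushing is home on the collar, round the post (distance between wide_collar and post_foot below 0.006 m and z of bushing in the frame of post_foot between 0.011 and 0.0175 m and horizontal distance between bushing and post_foot below 0.006 m), for 0.2 s.
At the end, for the whole second after the job is handed in: the collar lies home on the board round the post (within 3 mm) and the bushing home on it (within 3.5 mm); the fingers are on the knob and hold the board pressed home on its foot (joint cradle above 0.027 rad) with the bubble within 3.5 mm of midway, throughout the last second (all of step 2 and z of wide_collar in the frame of post_foot below 0.003 m and value of joint cradle above 0.027 rad and value of joint bubble between -0.0035 and 0.0035 m and contact force between the fingers and foot_knob above 2 N); the arm keeps its last pose, push and grip.
It fails at once if a bystander is shoved or knocked over (distance of any of pump_can, sprayer, wedge, cup from where it was at the start of the episode above 0.03 m or angle between any of pump_can, sprayer, cup's own z axis and vertical above 0.5 rad).
It also fails if it takes over 72 s, if anything falls off the work surface, if the arm or the gripper's body presses on something with over 40 N, if the wrist force passes 120 N, or if a joint passes its speed limit or range.

### The arm

A 6-joint arm with a two-finger parallel gripper is mounted at the origin on the work surface. World frame = base frame: x ahead of the robot, y to its left, z up, the work surface at z = 0. Lengths are in m, angles in rad, forces in N, time in s.
With the tool pointing down it reaches from about 0.35 to 0.775 m from the base axis. Payload 7.3 kg.
Tool frame: the origin (TCP) lies at the very end of the fingers, on their centre line; the grasp point (between the pads) lies 19 mm behind it; z points along the fingers, y is the line along which they close (so a half turn about z gives the same grasp; the last joint's range is limited). The gripper opens to 92 mm and grips with 3 to 60 N. Pads are 19 mm wide; open, the fingers measure 130 mm over their backs; the gripper's body (75 mm by 190 mm) begins 47 mm behind the grasp point.
Start: joints at [1.174, 0.342, 1.524, -0, 1.275, -0.146], TCP at [0.13, 0.509, 0.227] pointing down, gripper open.
Joint ranges: [-2.53, 2.53], [-0.77, 2.02], [0.04, 2.7], [-1, 4.14], [0.28, 2.66], [-3.11, 3.11]. Speed limits (rad/s): [2.57, 2.57, 3.14, 3.14, 3.14, 3.14].

### API

Orientations are given as [roll, pitch, yaw] about the fixed x, y, z axes, in that order (R = Rz(yaw) Ry(pitch) Rx(roll)).
In Python, from cell import robot gives the robot as it stands. The module is installed in compiled form; this text tells all that it offers.
- The arm moves only by the tool arm_command, never from a script. Its argument "moves" is a list of rows, each a list of 3 entries, a list of its own where there are three numbers: the shift along the tool's x, y, z in m, then the turn, a rotation vector about the tool's x, y, z in rad, then the finger opening in m, from 0 to 0.0918. In form: [[[dx, dy, dz], [ax, ay, az], claw], ...]. A call has exactly 5 rows; each row is the pose to reach, as a shift and turn from the pose commanded when the call began, along the tool's axes at that moment; what a row does not reach only later rows make up. A row lasts 1/10 s, in which the tool goes at most 50 mm and 8.59 degrees, less where a joint would pass 70% of its speed; a pose out of reach is approached as far as the arm can. A call with a gripper value outside its range is refused whole. The fingers move at their own pace and stop on an object; "squeeze" is the grip in N (left out, the last holds). Time passes only in rows, so rows that repeat a pose let the fingers close, or fill a call up. It gives the time, the measured TCP pose, the force, the opening and the grip force at its end, in the units of the state.
- robot.observe(): the state, without advancing time (a new reading comes with each control period).
- robot.read_camera(name): name is "scene" or "top"; returns the picture (480x640x3 uint8, red, green, blue); there is no depth.
- robot.camera_model(name): a dict with "fx", "fy", "cx", "cy" (pixels), "k1" (the pictures are not rectified: a ray, as slopes to the right and down, at radius r is drawn at 1 + k1 r^2 times it, then the intrinsics apply), "R" (3x3) and "t" (3): a world point X has camera coordinates R X + t. Camera axes: x right, y down, z forward; pixel columns grow to the right and rows downward; lengths in m; the calibration is good to about 2 mm. A picture is of the moment at which its call begins. camera_model takes no time and is no camera call.
- robot.hand_in(): hands the job in; it is judged then, once.
The state is a dict: "time": time; "qpos": joint angles; "qvel": joint speeds; "joint_efforts": joint torques, N m; "tool_pos": TCP position; "tool_rot": TCP orientation; "contact_force": force on the tool from outside, world axes, zero at the start; "torque": the same for the moment, N m; "opening": finger opening in m; "grip_force": force on a finger pad.
Only numpy, scipy, OpenCV 4.12 (cv2) and the standard library are available. Lean on these libraries where they do the work, as an engineer would, in place of code of your own. Each camera call takes 0.05 s, during which the arm holds its last target. There are 200 camera calls.

## Working session

There is one attempt and no reset: what is moved stays moved. The work goes in short steps, Python scripts to look and compute and a tool call to move; the robot and the scene stay as the last step left them, time stands still between calls to the robot, and variables do not carry over. Pictures are saved under pics/ and viewed, at most 10 in all, crops included, and the job is handed in when it is done.

Besides the shell and the picture viewer there is one more tool, called after ">>>" as name([rows], argument=value, ...), one row to a line, values as JSON. arm_command: Moves the arm, as the interface text tells. Its arguments: {"type":"object","properties":{"moves":{"type":"array"},"squeeze":{"type":"number"}},"required":["moves"]}

```bash
mkdir -p pics
python3 - <<'E'
from cell import robot
import cv2,numpy as np
for n in("scene","top"):
    im=robot.read_camera(n); cv2.imwrite(f"pics/{n}0.png",im[:,:,::-1])
    c=robot.camera_model(n); R=np.array(c["R"]);print(n,c["fx"],c["fy"],c["cx"],c["cy"],c["k1"],(-R.T@np.array(c["t"])).round(3),R.round(3).tolist())
s=robot.observe();print({k:np.round(v,3).tolist() for k,v in s.items()})
E
```

```text
scene 502.9833954443921 502.9833954443921 318.407530214106 234.38081742439857 -0.06450064426364849 [ 0.849 -0.681  1.069] [[0.866, 0.501, 0.009], [0.403, -0.685, -0.607], [-0.298, 0.529, -0.795]]
top 577.9245397294869 577.9245397294869 310.2662456659029 233.56138840685594 -0.05489158849366401 [ 0.329 -0.008  1.572] [[-0.003, -1.0, 0.011], [-0.994, 0.002, -0.113], [0.113, -0.011, -0.994]]
{'time': 0.1, 'qpos': [1.174, 0.343, 1.525, 0.0, 1.275, -0.146], 'qvel': [-0.0, -0.001, -0.004, 0.0, 0.001, 0.001], 'joint_efforts': [0.002, -43.2, -24.469, 0.072, 0.053, -0.0], 'tool_pos': [0.13, 0.508, 0.226], 'tool_rot': [-3.14, -0.0, 2.891], 'contact_force': [0.063, 0.613, 0.197], 'torque': [-0.022, -0.009, -0.013], 'grip_force': 0.0, 'opening': 0.092}
```

View pics/scene0.png

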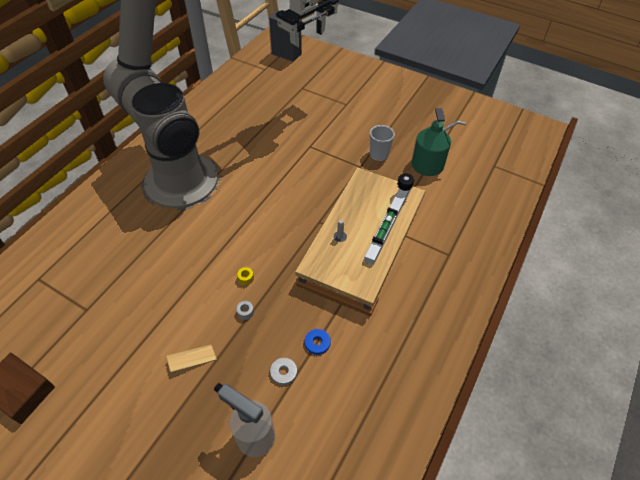

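View pics/top0.png

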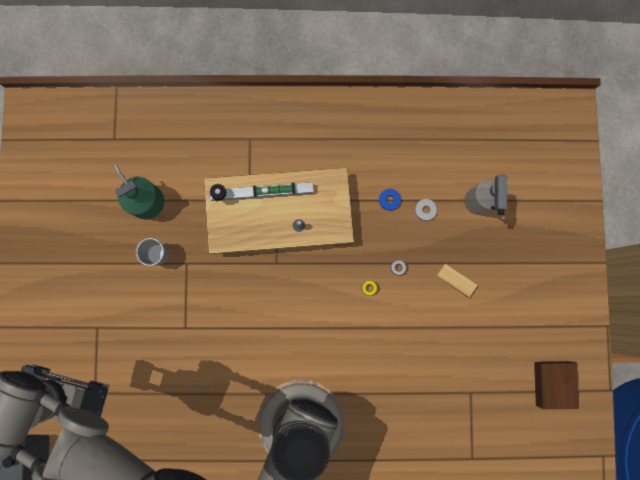

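The scene view shows the steel collar at (284,371), bushing (245,311), post (340,232) and knob (405,181). In the top view they are at (426,210), (399,268), (299,225) and (218,192). The blue and yellow rings are decoys.

```bash
cat > h.py <<'E'
from cell import robot
import cv2,numpy as np
from scipy.optimize import least_squares
C={n:robot.camera_model(n) for n in("scene","top")}
def proj(n,X):
    c=C[n];p=np.array(c["R"])@np.asarray(X,float)+np.array(c["t"]);u=p[:2]/p[2];u=u*(1+c["k1"]*(u@u))
    return np.array([c["fx"]*u[0]+c["cx"],c["fy"]*u[1]+c["cy"]])
def ray(n,px):
    c=C[n];d=np.array([(px[0]-c["cx"])/c["fx"],(px[1]-c["cy"])/c["fy"]]);u=d.copy()
    for _ in range(10):u=d/(1+c["k1"]*(u@u))
    R=np.array(c["R"]);return -R.T@np.array(c["t"]),R.T@np.array([*u,1])
def onz(n,px,z):
    o,d=ray(n,px);return o+d*(z-o[2])/d[2]
def tri(a,b):
    r=least_squares(lambda X:np.r_[proj("scene",X)-a,proj("top",X)-b],[.5,0,.05]);return r.x,r.fun
def crop(im,x,y,w,h,k):
    return cv2.resize(im[y:y+h,x:x+w],None,fx=k,fy=k,interpolation=cv2.INTER_CUBIC)
def get(n,name=None):
    im=robot.read_camera(n)[:,:,::-1].copy()
    if name:cv2.imwrite(f"pics/{name}.png",im)
    return im
E
python3 - <<'E'
from h import *
s=cv2.imread("pics/scene0.png");t=cv2.imread("pics/top0.png")
A=np.hstack([crop(s,320,210,40,40,7),crop(s,265,350,40,40,7)]);A=np.hstack([A,crop(s,390,165,32,40,7)])
B=np.hstack([crop(t,280,205,40,40,7),crop(t,406,190,40,40,7)]);B=np.hstack([B,crop(t,202,172,32,40,7)])
cv2.imwrite("pics/c1.png",np.vstack([A,B]))
def ring(im,x,y,w):
    h=cv2.cvtColor(im[y-w:y+w,x-w:x+w],cv2.COLOR_BGR2HSV);m=((h[...,1]<60)&(h[...,2]>90)).astype(np.uint8)
    cs,_=cv2.findContours(m,cv2.RETR_EXTERNAL,cv2.CHAIN_APPROX_NONE);c=max(cs,key=cv2.contourArea)
    e=cv2.fitEllipse(c);return np.array(e[0])+[x-w,y-w],e[1]
for nm,ps,pt,z in(("collar",(284,371),(426,210),.014),("bush",(245,311),(399,268),.024)):
    for n,im,p in(("scene",s,ps),("top",t,pt)):
        c,ax=ring(im,*p,20);print(nm,n,c.round(1),np.round(ax,1),onz(n,c,z).round(4),onz(n,c,z/2).round(4))
E
```

```text
collar scene [283.1 370.1] [24.7 26.7] [ 0.5749 -0.3438  0.014 ] [ 0.5731 -0.3415  0.007 ]
collar top [425.6 209.4] [21.1 21.5] [ 0.5722 -0.3414  0.014 ] [ 0.5733 -0.3429  0.007 ]
bush scene [244.2 307.9] [14.1 16.2] [ 0.4163 -0.2636  0.024 ] [ 0.4113 -0.2588  0.012 ]
bush top [398.3 267.1] [14.2 15.2] [ 0.4137 -0.2616  0.024 ] [ 0.4144 -0.2635  0.012 ]
```

View pics/c1.png

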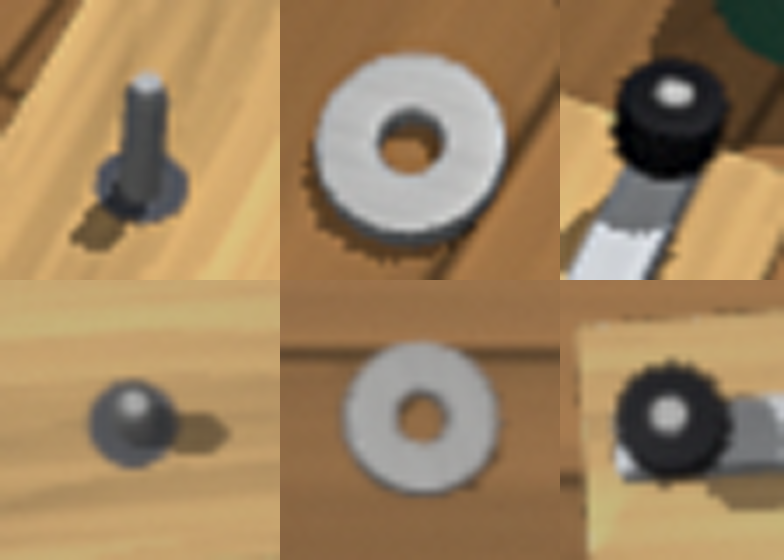

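The crops show the post tip at scene (340.6,221.0) / top (298.6,222.0) and its flange at scene (339.7,236.3) / top (298.6,225.1). The knob's white cap is at scene (406.0,177.9) / top (217.0,190.7).

Run:
```python
from h import *
s=cv2.imread("pics/scene0.png");t=cv2.imread("pics/top0.png")
for nm,a,b in(("tip",(340.6,221.),(298.6,222.)),("flange",(339.7,236.3),(298.6,225.1)),("knob",(406,177.9),(217,190.7)),("collarTop",(283.,369.4),(425.6,209.4)),("bush",(244.2,307.5),(398.3,267.1))):
    X,f=tri(np.array(a),np.array(b));print(nm,X.round(4),f.round(2))
# board edges yaw via top: level bar/vial green
h=cv2.cvtColor(t,cv2.COLOR_BGR2HSV);m=cv2.inRange(h,(40,60,30),(90,255,255));m[:, :230]=0;m[230:]=0
p=np.argwhere(m)[:,::-1].astype(np.float32);print(len(p),cv2.fitLine(p,cv2.DIST_L2,0,.01,.01).ravel())
# fingers: check calibration, where TCP would be
st=robot.observe();print(proj("top",st["tool_pos"]),proj("scene",st["tool_pos"]))
```

```text
tip [0.5226 0.0053 0.129 ] [-0.11  0.01 -0.07 -0.1 ]
flange [0.5227 0.0059 0.0675] [-0.13  0.02 -0.08 -0.12]
knob [0.6017 0.2111 0.135 ] [-0.1   0.01 -0.05 -0.09]
collarTop [ 0.5729 -0.3418  0.0113] [-0.12  0.01 -0.1  -0.12]
bush [ 0.4142 -0.2618  0.0214] [-0.11  0.01 -0.08 -0.1 ]
192 [ 9.9614573e-01 -8.7713927e-02  2.7546353e+02  1.8936980e+02]
[ 79.14602812 386.22548279] [307.23845835  38.93405725]
```

>>> arm_command([
  [[-0.2,-0.15,0],[0,0,0.7],0.09],
  [[-0.2,-0.15,0],[0,0,0.7],0.09],
  [[-0.2,-0.15,0],[0,0,0.7],0.09],
  [[-0.2,-0.15,0],[0,0,0.7],0.09],
  [[-0.2,-0.15,0],[0,0,0.7],0.09],
], squeeze=20)

```text
time: 0.6
tool_pos: [0.2874, 0.3119, 0.2266]
tool_rot: [-3.142, 0.0, 2.186]
contact_force: [1.1, 0.3, -0.4]
opening: 0.0898
grip_force: 0.0
```

>>> arm_command([
  [[-0.245,0.006,0],[0,0,0.62],0.09],
  [[-0.245,0.006,0],[0,0,0.62],0.09],
  [[-0.245,0.006,0],[0,0,0.62],0.09],
  [[-0.245,0.006,0],[0,0,0.62],0.09],
  [[-0.245,0.006,0],[0,0,0.62],0.09],
])

```text
time: 1.1
tool_pos: [0.4349, 0.1156, 0.2266]
tool_rot: [-3.142, -0.0, 1.565]
contact_force: [1.3, 0.4, -0.3]
opening: 0.0898
grip_force: 0.0
```

>>> arm_command([
  [[-0.23,0.07,0],[0,0,0],0.09],
  [[-0.23,0.07,0],[0,0,0],0.09],
  [[-0.23,0.07,0],[0,0,0],0.09],
  [[-0.23,0.07,0],[0,0,0],0.09],
  [[-0.23,0.07,0],[0,0,0],0.09],
])

```text
time: 1.6
tool_pos: [0.5042, -0.115, 0.2264]
tool_rot: [-3.141, 0.0, 1.57]
contact_force: [0.2, 0.1, -0.1]
opening: 0.09
grip_force: 0.0
```

>>> arm_command([
  [[-0.227,0.068,0.05],[0,0,0],0.09],
  [[-0.227,0.068,0.05],[0,0,0],0.09],
  [[-0.227,0.068,0.05],[0,0,0],0.09],
  [[-0.227,0.068,0.05],[0,0,0],0.09],
  [[-0.227,0.068,0.05],[0,0,0],0.09],
])

```text
time: 2.1
tool_pos: [0.5719, -0.3417, 0.1752]
tool_rot: [-3.141, -0.001, 1.57]
contact_force: [0.4, 0.1, 0.2]
opening: 0.09
grip_force: 0.0
```

>>> arm_command([
  [[0,0,0.1],[0,0,0],0.09],
  [[0,0,0.1],[0,0,0],0.09],
  [[0,0,0.1],[0,0,0],0.09],
  [[0,0,0.1],[0,0,0],0.09],
  [[0,0,0.1],[0,0,0],0.09],
])

```text
time: 2.6
tool_pos: [0.5736, -0.3401, 0.08]
tool_rot: [3.138, 0.003, 1.571]
contact_force: [0.4, -0.1, -0.7]
opening: 0.0903
grip_force: 0.0
```

Run:
```python
from h import *
s=robot.observe();print(s["tool_pos"],s["tool_rot"],s["contact_force"],proj("scene",s["tool_pos"]))
a=get("scene");b=get("top");x,y=np.int32(proj("scene",s["tool_pos"]));
cv2.imwrite("pics/c2.png",np.hstack([crop(a,x-55,y-55,100,100,4),crop(b,380,160,100,100,4)]))
```

```text
[ 0.57364024 -0.3400967   0.07999589] [3.13751060e+00 3.00829095e-03 1.57120243e+00] [ 0.42162623 -0.13080167 -0.65409663] [282.02179127 356.16204483]
```

View pics/c2.png

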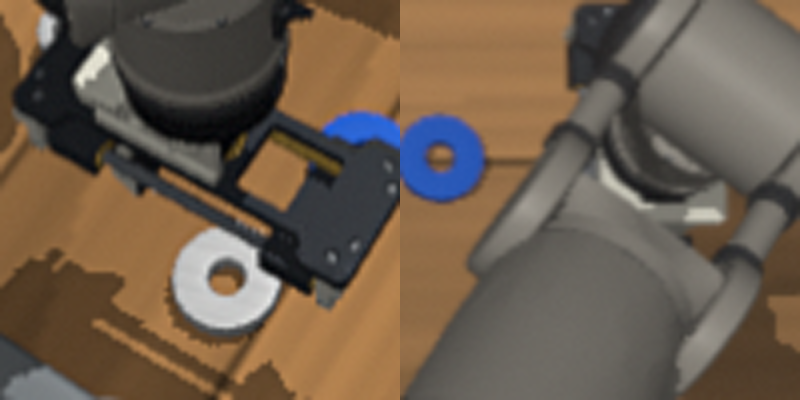

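The scene crop shows the open gripper over the collar, which is at crop (225,280), with blue well clear behind; the top view is blocked by the arm. I'll descend and grip.

>>> arm_command([
  [[0,0,0.03],[0,0,0],0.09],
  [[0,0,0.055],[0,0,0],0.09],
  [[0,0,0.068],[0,0,0],0.09],
  [[0,0,0.073],[0,0,0],0.09],
  [[0,0,0.073],[0,0,0],0.09],
])

```text
time: 3.2
tool_pos: [0.5725, -0.3394, 0.0044]
tool_rot: [3.141, 0.0, 1.571]
contact_force: [0.5, -0.6, 0.8]
opening: 0.0902
grip_force: 0.0
```

>>> arm_command([
  [[0,0,0],[0,0,0],0.05],
  [[0,0,0],[0,0,0],0.05],
  [[0,0,0],[0,0,0],0.05],
  [[0,0,0],[0,0,0],0.05],
  [[0,0,0],[0,0,0],0.05],
])

```text
time: 3.7
tool_pos: [0.5724, -0.3394, 0.0042]
tool_rot: [3.141, 0.0, 1.571]
contact_force: [0.6, -0.2, 1.3]
opening: 0.0582
grip_force: 20.0
```

>>> arm_command([
  [[0,0,0],[0,0,0],0.05],
  [[0,0,0],[0,0,0],0.05],
  [[0,0,0],[0,0,0],0.05],
  [[0,0,0],[0,0,0],0.05],
  [[0,0,0],[0,0,0],0.05],
])

```text
time: 4.2
tool_pos: [0.5724, -0.3394, 0.0041]
tool_rot: [3.141, 0.0, 1.571]
contact_force: [0.7, 0.4, 6.2]
opening: 0.058
grip_force: 20.0
```

>>> arm_command([
  [[0,0,-0.02],[0,0,0],0.05],
  [[0,0,-0.06],[0,0,0],0.05],
  [[0,0,-0.1],[0,0,0],0.05],
  [[0.03,0,-0.14],[0,0,0],0.05],
  [[0.07,-0.01,-0.17],[0,0,0],0.05],
])

```text
time: 4.7
tool_pos: [0.5625, -0.2709, 0.1744]
tool_rot: [3.14, 0.001, 1.569]
contact_force: [1.6, 0.7, -1.6]
opening: 0.0578
grip_force: 20.0
```

>>> arm_command([
  [[0.05,-0.007,0],[0,0,0],0.05],
  [[0.1,-0.014,0],[0,0,0],0.05],
  [[0.15,-0.021,0],[0,0,0],0.05],
  [[0.2,-0.028,0],[0,0,0],0.05],
  [[0.22,-0.03,0],[0,0,0],0.05],
])

```text
time: 5.2
tool_pos: [0.5302, -0.0461, 0.1723]
tool_rot: [-3.138, -0.002, 1.573]
contact_force: [0.5, -1.1, -1.4]
opening: 0.0581
grip_force: 20.0
```

>>> arm_command([
  [[0.03,-0.005,0],[0,0,0],0.05],
  [[0.05,-0.008,0.005],[0,0,0],0.05],
  [[0.057,-0.01,0.01],[0,0,0],0.05],
  [[0.057,-0.01,0.01],[0,0,0],0.05],
  [[0.057,-0.01,0.01],[0,0,0],0.05],
])

```text
time: 5.7
tool_pos: [0.5222, 0.0062, 0.1627]
tool_rot: [-3.141, 0.0, 1.571]
contact_force: [0.2, -0.3, -0.9]
opening: 0.0578
grip_force: 20.0
```

Run:
```python
from h import *
s=robot.observe();print(s["tool_pos"],s["tool_rot"],s["contact_force"],s["opening"],s["grip_force"],proj("scene",s["tool_pos"]),proj("top",s["tool_pos"]))
a=get("scene","s3");b=get("top","t3")
cv2.imwrite("pics/c3.png",np.hstack([crop(a,300,160,80,80,5),crop(b,260,180,80,80,5)]))
```

```text
[0.52217153 0.00615466 0.16271246] [-3.14071650e+00  3.20018233e-04  1.57054610e+00] [ 0.1585705  -0.30538858 -0.90858626] 0.05780851568354439 19.957906175404787 [341.14058921 211.68888648] [298.06290409 220.22864335]
```

View pics/c3.png

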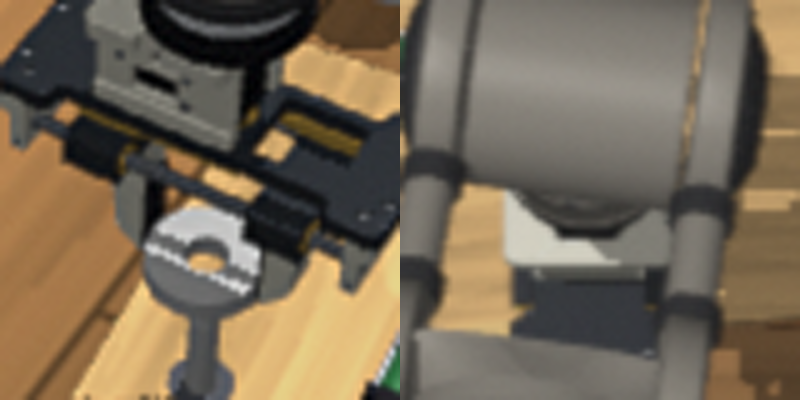

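Run:
```python
from h import *
print(proj("scene",(.5226,.0056,.1726)))
a=cv2.imread("pics/s3.png")
g=cv2.cvtColor(a,cv2.COLOR_BGR2HSV)
# bore: wood-coloured/dark pixels in the ring
roi=g[200:222,328:356];print(roi[...,2].tolist().__str__().replace('], [','\n'))
for p in((340.8,210.),(341.2,210.8)):print(onz("scene",p,.1726))
```

```text
[341.37738029 209.19482131]
[[73, 22, 13, 14, 36, 97, 126, 97, 121, 181, 239, 230, 180, 114, 69, 53, 53, 60, 63, 57, 68, 91, 67, 27, 26, 27, 33, 37
75, 22, 12, 10, 29, 81, 102, 115, 161, 227, 212, 208, 206, 197, 154, 100, 69, 51, 52, 59, 61, 42, 31, 27, 27, 27, 28, 27
74, 21, 10, 6, 34, 95, 126, 164, 193, 197, 195, 194, 195, 197, 198, 190, 152, 106, 90, 59, 48, 29, 46, 35, 31, 27, 30, 27
72, 16, 9, 26, 80, 145, 196, 196, 195, 193, 193, 192, 193, 194, 197, 199, 201, 201, 193, 122, 90, 27, 32, 43, 49, 33, 32, 28
69, 15, 23, 88, 163, 193, 195, 193, 192, 192, 194, 195, 195, 196, 195, 194, 195, 199, 203, 198, 151, 44, 17, 27, 32, 42, 45, 31
63, 18, 67, 156, 204, 201, 197, 195, 195, 193, 195, 195, 198, 197, 198, 197, 197, 196, 199, 196, 116, 30, 13, 20, 21, 24, 29, 35
49, 35, 90, 130, 193, 193, 192, 202, 202, 203, 201, 197, 194, 193, 193, 197, 196, 196, 199, 195, 105, 24, 12, 20, 20, 23, 20, 24
49, 63, 106, 107, 111, 112, 128, 192, 198, 207, 193, 154, 140, 123, 141, 169, 191, 199, 198, 191, 91, 29, 16, 15, 20, 21, 22, 20
65, 123, 128, 122, 102, 100, 101, 111, 127, 172, 96, 74, 77, 77, 80, 
[... 1131 characters left out ...]
 86, 103, 108, 108, 109, 108, 109, 107, 108, 109, 107, 104, 104, 114, 133, 198, 206, 215, 197, 110, 50, 96, 100, 98, 98
242, 237, 105, 79, 84, 97, 107, 108, 109, 110, 107, 108, 107, 107, 108, 107, 103, 105, 114, 134, 193, 115, 68, 45, 96, 99, 95, 95
236, 236, 161, 95, 82, 83, 88, 102, 108, 110, 109, 109, 108, 109, 109, 106, 106, 103, 98, 93, 98, 70, 62, 61, 96, 100, 107, 116
234, 235, 228, 163, 108, 83, 82, 83, 86, 95, 101, 105, 107, 108, 104, 101, 97, 88, 77, 71, 70, 69, 90, 124, 128, 147, 173, 200
231, 230, 227, 220, 195, 143, 94, 83, 81, 82, 84, 82, 82, 81, 80, 78, 77, 74, 74, 73, 87, 118, 163, 215, 218, 219, 223, 226]]
[0.5226099  0.00275784 0.1726    ]
[0.52457332 0.00109179 0.1726    ]
```

In the crop the bore is about 1.5 px too low in the image (341.1,210.7 against 341.5,209.2), so the ring needs to go about 3 mm towards +y. I'll correct and lower it over the tip.

>>> arm_command([
  [[0.003,-0.001,0],[0,0,0],0.05],
  [[0.003,-0.001,0.01],[0,0,0],0.05],
  [[0.003,-0.001,0.02],[0,0,0],0.05],
  [[0.003,-0.001,0.03],[0,0,0],0.05],
  [[0.003,-0.001,0.03],[0,0,0],0.05],
])

```text
time: 6.3
tool_pos: [0.52, 0.0101, 0.1311]
tool_rot: [-3.138, -0.001, 1.571]
contact_force: [0.1, -0.6, -2.1]
opening: 0.0581
grip_force: 20.0
```

>>> arm_command([
  [[0,0,0.003],[0,0,0],0.05],
  [[0,0,0.006],[0,0,0],0.05],
  [[0,0,0.009],[0,0,0],0.05],
  [[0,0,0.012],[0,0,0],0.05],
  [[0,0,0.012],[0,0,0],0.05],
])

```text
time: 6.8
tool_pos: [0.521, 0.01, 0.1208]
tool_rot: [-3.141, -0.0, 1.571]
contact_force: [-0.8, -0.4, -1.5]
opening: 0.0582
grip_force: 20.0
```

>>> arm_command([
  [[0,0,0.01],[0,0,0],0.05],
  [[0,0,0.02],[0,0,0],0.05],
  [[0,0,0.03],[0,0,0],0.05],
  [[0,0,0.038],[0,0,0],0.05],
  [[0,0,0.038],[0,0,0],0.05],
])

```text
time: 7.3
tool_pos: [0.5203, 0.0101, 0.0815]
tool_rot: [-3.139, -0.0, 1.571]
contact_force: [-0.8, 0.3, -2.2]
opening: 0.0585
grip_force: 20.0
```

>>> arm_command([
  [[0,0,0.002],[0,0,0],0.05],
  [[0,0,0.004],[0,0,0],0.05],
  [[0,0,0.006],[0,0,0],0.05],
  [[0,0,0.008],[0,0,0],0.05],
  [[0,0,0.008],[0,0,0],0.05],
])

```text
time: 7.8
tool_pos: [0.5211, 0.01, 0.075]
tool_rot: [-3.141, -0.0, 1.571]
contact_force: [0.1, -0.2, -1.7]
opening: 0.0584
grip_force: 20.0
```

>>> arm_command([
  [[0,0,0.001],[0,0,0],0.05],
  [[0,0,0.002],[0,0,0],0.05],
  [[0,0,0.003],[0,0,0],0.05],
  [[0,0,0.004],[0,0,0],0.05],
  [[0,0,0.004],[0,0,0],0.05],
])

```text
time: 8.3
tool_pos: [0.5214, 0.01, 0.0728]
tool_rot: [3.14, 0.0, 1.571]
contact_force: [-6.1, 0.3, 14.7]
opening: 0.0584
grip_force: 20.0
```

>>> arm_command([
  [[0,0,-0.001],[0,0,0],0.085],
  [[0,0,-0.001],[0,0,0],0.085],
  [[0,0,-0.001],[0,0,0],0.085],
  [[0,0,-0.001],[0,0,0],0.085],
  [[0,0,-0.001],[0,0,0],0.085],
])

```text
time: 8.8
tool_pos: [0.5212, 0.01, 0.072]
tool_rot: [-3.141, -0.0, 1.571]
contact_force: [-0.4, 0.7, -0.6]
opening: 0.0848
grip_force: 0.0
```

>>> arm_command([
  [[0,0,-0.03],[0,0,0],0.085],
  [[0,0,-0.07],[0,0,0],0.085],
  [[0,0,-0.1],[0,0,0],0.085],
  [[-0.03,-0.01,-0.13],[0,0,0],0.07],
  [[-0.07,-0.03,-0.14],[0,0,0],0.07],
])

```text
time: 9.3
tool_pos: [0.4931, -0.0601, 0.2151]
tool_rot: [3.136, 0.001, 1.574]
contact_force: [0.1, -1.1, 0.3]
opening: 0.0735
grip_force: 0.0
```

>>> arm_command([
  [[-0.04,-0.015,0],[0,0,0],0.07],
  [[-0.08,-0.03,0],[0,0,0],0.07],
  [[-0.12,-0.05,0],[0,0,0],0.07],
  [[-0.16,-0.065,0],[0,0,0],0.07],
  [[-0.2,-0.075,0.02],[0,0,0],0.07],
])

```text
time: 9.8
tool_pos: [0.4163, -0.2625, 0.1941]
tool_rot: [3.138, 0.003, 1.571]
contact_force: [0.6, 0.4, -0.7]
opening: 0.0698
grip_force: 0.0
```

Run:
```python
from h import *
s=robot.observe();print(s["tool_pos"],s["tool_rot"],s["contact_force"],s["opening"])
a=get("scene","s4");b=get("top","t4")
cv2.imwrite("pics/c4.png",np.hstack([crop(a,310,195,60,60,6),crop(b,270,195,60,60,6)]))
```

```text
[ 0.41627606 -0.26248301  0.19407307] [3.13755477 0.00342108 1.57056919] [ 0.60961467  0.40745483 -0.71397847] 0.06981346606636087
```

View pics/c4.png

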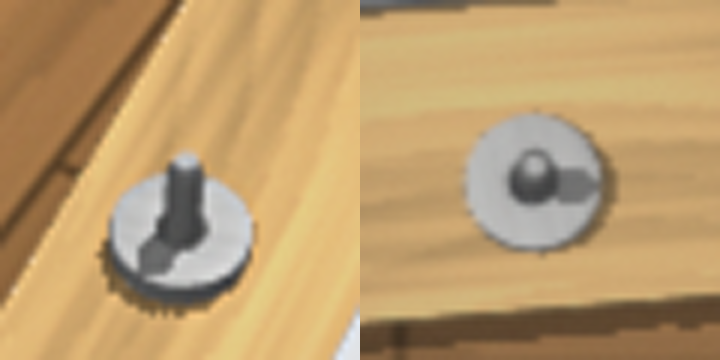

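The collar sits flat on the board round the post in both views (scene ≈(340,234), top ≈(299,225)). Next is the bushing.

>>> arm_command([
  [[0.001,-0.0015,0.05],[0,0,0],0.07],
  [[0.001,-0.0015,0.1],[0,0,0],0.07],
  [[0.001,-0.0015,0.14],[0,0,0],0.07],
  [[0.001,-0.0015,0.17],[0,0,0],0.07],
  [[0.001,-0.0015,0.187],[0,0,0],0.07],
])

```text
time: 10.4
tool_pos: [0.4139, -0.2574, 0.0027]
tool_rot: [-3.139, -0.003, 1.571]
contact_force: [0.8, 0.0, 0.6]
opening: 0.0704
grip_force: 0.0
```

>>> arm_command([
  [[0,0,0],[0,0,0],0.07],
  [[0,0,0],[0,0,0],0.03],
  [[0,0,0],[0,0,0],0.03],
  [[0,0,0],[0,0,0],0.03],
  [[0,0,0],[0,0,0],0.03],
])

```text
time: 10.9
tool_pos: [0.4152, -0.2593, 0.006]
tool_rot: [3.14, 0.001, 1.571]
contact_force: [-0.6, 0.1, 0.5]
opening: 0.0425
grip_force: 0.0
```

>>> arm_command([
  [[0,0,0],[0,0,0],0.03],
  [[0,0,0],[0,0,0],0.03],
  [[0,0,0],[0,0,0],0.03],
  [[0,0,0],[0,0,0],0.03],
  [[0,0,0],[0,0,0],0.03],
])

```text
time: 11.4
tool_pos: [0.4151, -0.2593, 0.0059]
tool_rot: [3.141, 0.001, 1.571]
contact_force: [-1.0, 1.1, 6.2]
opening: 0.0395
grip_force: 20.0
```

>>> arm_command([
  [[0,0,-0.02],[0,0,0],0.03],
  [[0,0,-0.06],[0,0,0],0.03],
  [[0,0,-0.1],[0,0,0],0.03],
  [[0.02,0.01,-0.14],[0,0,0],0.03],
  [[0.06,0.026,-0.16],[0,0,0],0.03],
])

```text
time: 11.9
tool_pos: [0.4418, -0.201, 0.1685]
tool_rot: [3.137, 0.004, 1.567]
contact_force: [1.4, -0.1, -1.8]
opening: 0.0397
grip_force: 20.0
```

>>> arm_command([
  [[0.045,0.017,0],[0,0,0],0.03],
  [[0.09,0.034,0],[0,0,0],0.03],
  [[0.13,0.05,0],[0,0,0],0.03],
  [[0.17,0.065,0],[0,0,0],0.03],
  [[0.19,0.073,0],[0,0,0],0.03],
])

```text
time: 12.4
tool_pos: [0.514, -0.0059, 0.1649]
tool_rot: [-3.141, -0.001, 1.573]
contact_force: [0.4, -0.6, -1.8]
opening: 0.0393
grip_force: 20.0
```

>>> arm_command([
  [[0.012,0.005,0],[0,0,0],0.03],
  [[0.018,0.007,0],[0,0,0],0.03],
  [[0.018,0.007,0],[0,0,0],0.03],
  [[0.018,0.007,0],[0,0,0],0.03],
  [[0.018,0.007,0],[0,0,0],0.03],
])

```text
time: 12.9
tool_pos: [0.5205, 0.0079, 0.1651]
tool_rot: [-3.141, 0.0, 1.569]
contact_force: [-0.1, 0.1, -2.7]
opening: 0.0395
grip_force: 20.0
```

Run:
```python
from h import *
s=robot.observe();print(s["tool_pos"],s["tool_rot"],s["contact_force"],s["opening"])
a=get("scene","s5");p=s["tool_pos"]
t=proj("scene",(.5226,.0056,p[2]+.018));print(t, proj("scene",(.5226,.0056,p[2]-.006)))
c=crop(a,310,180,60,60,9)
cv2.drawMarker(c,tuple(np.int32(((t-[310,180])+.5)*9)),(0,0,255),0,12,1)
cv2.imwrite("pics/c5.png",c)
```

```text
[0.52048752 0.00788582 0.16511672] [-3.14139624e+00  1.46598858e-04  1.56932644e+00] [-0.05401497  0.09044684 -2.70635685] 0.03947829595146695
[341.58108432 206.26034891] [341.12025708 212.89689878]
```

View pics/c5.png

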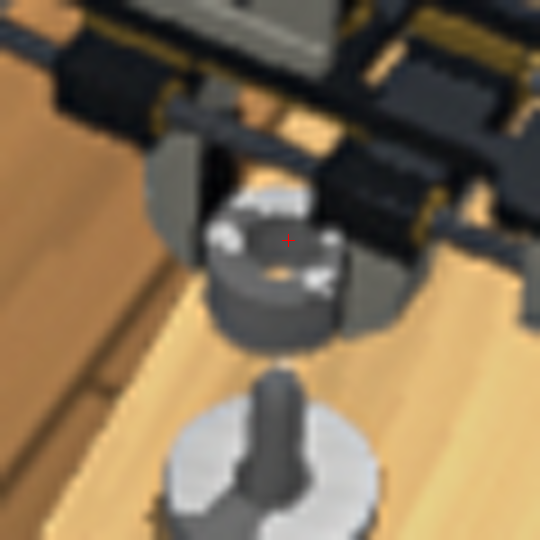

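The bushing hangs over the post with its bore at crop (278,248) against the marker at (289,240), about 1 px off. I'll shift +y 2.5 mm and +x 1 mm and lower.

>>> arm_command([
  [[0.0025,0.001,0],[0,0,0],0.03],
  [[0.0025,0.001,0.01],[0,0,0],0.03],
  [[0.0025,0.001,0.02],[0,0,0],0.03],
  [[0.0025,0.001,0.028],[0,0,0],0.03],
  [[0.0025,0.001,0.028],[0,0,0],0.03],
])

```text
time: 13.45
tool_pos: [0.5207, 0.0116, 0.1353]
tool_rot: [-3.138, -0.001, 1.571]
contact_force: [-0.1, 0.1, -1.0]
opening: 0.0394
grip_force: 20.0
```

>>> arm_command([
  [[0,0,0.003],[0,0,0],0.03],
  [[0,0,0.006],[0,0,0],0.03],
  [[0,0,0.009],[0,0,0],0.03],
  [[0,0,0.012],[0,0,0],0.03],
  [[0,0,0.014],[0,0,0],0.03],
])

```text
time: 13.95
tool_pos: [0.5219, 0.0111, 0.1231]
tool_rot: [3.141, 0.001, 1.571]
contact_force: [-0.9, -2.2, -0.2]
opening: 0.039
grip_force: 20.0
```

>>> arm_command([
  [[0,0,0.008],[0,0,0],0.03],
  [[0,0,0.016],[0,0,0],0.03],
  [[0,0,0.023],[0,0,0],0.03],
  [[0,0,0.029],[0,0,0],0.03],
  [[0,0,0.029],[0,0,0],0.03],
])

```text
time: 14.45
tool_pos: [0.5215, 0.0112, 0.0929]
tool_rot: [-3.141, 0.0, 1.571]
contact_force: [-0.3, -4.7, -4.8]
opening: 0.0394
grip_force: 20.0
```

>>> arm_command([
  [[0,0,0.001],[0,0,0],0.03],
  [[0,0,0.002],[0,0,0],0.03],
  [[0,0,0.003],[0,0,0],0.03],
  [[0,0,0.004],[0,0,0],0.03],
  [[0,0,0.005],[0,0,0],0.03],
])

```text
time: 14.95
tool_pos: [0.5218, 0.0113, 0.0891]
tool_rot: [3.141, 0.0, 1.571]
contact_force: [-0.8, -5.0, 6.3]
opening: 0.0394
grip_force: 20.0
```

>>> arm_command([
  [[0,0,0],[0,0,0],0.07],
  [[0,0,0],[0,0,0],0.07],
  [[0,0,0],[0,0,0],0.07],
  [[0,0,0],[0,0,0],0.07],
  [[0,0,0],[0,0,0],0.07],
])

```text
time: 15.45
tool_pos: [0.5217, 0.0117, 0.0891]
tool_rot: [-3.141, -0.0, 1.571]
contact_force: [0.5, -0.6, 0.3]
opening: 0.0693
grip_force: 0.0
```

>>> arm_command([
  [[0,0,-0.02],[0,0,0],0.07],
  [[0,0,-0.05],[0,0,0],0.07],
  [[0,0,-0.085],[0,0,0],0.07],
  [[0.02,0.01,-0.105],[0,0,0],0.07],
  [[0.055,0.02,-0.11],[0,0,0],0.07],
])

```text
time: 15.95
tool_pos: [0.5434, 0.0656, 0.2023]
tool_rot: [3.136, 0.0, 1.568]
contact_force: [0.8, 0.2, 0.3]
opening: 0.0701
grip_force: 0.0
```

>>> arm_command([
  [[0.04,0.017,0],[0,0,0],0.07],
  [[0.08,0.034,0],[0,0,0],0.07],
  [[0.12,0.05,0],[0,0,0],0.07],
  [[0.145,0.059,0],[0,0,0],0.07],
  [[0.145,0.059,0],[0,0,0],0.07],
])

```text
time: 16.45
tool_pos: [0.6009, 0.2149, 0.1983]
tool_rot: [-3.141, -0.001, 1.575]
contact_force: [0.6, -1.1, -0.2]
opening: 0.0705
grip_force: 0.0
```

Run:
```python
from h import *
s=robot.observe();print(s["tool_pos"],s["tool_rot"],s["contact_force"],s["opening"])
a=get("scene","s6");b=get("top","t6")
cv2.imwrite("pics/c6.png",crop(a,310,150,133,100,6))
```

```text
[0.60089174 0.21491541 0.19831941] [-3.14133613e+00 -1.06158458e-03  1.57459134e+00] [ 0.63251722 -1.12319532 -0.22365555] 0.07046250898083285
```

View pics/c6.png

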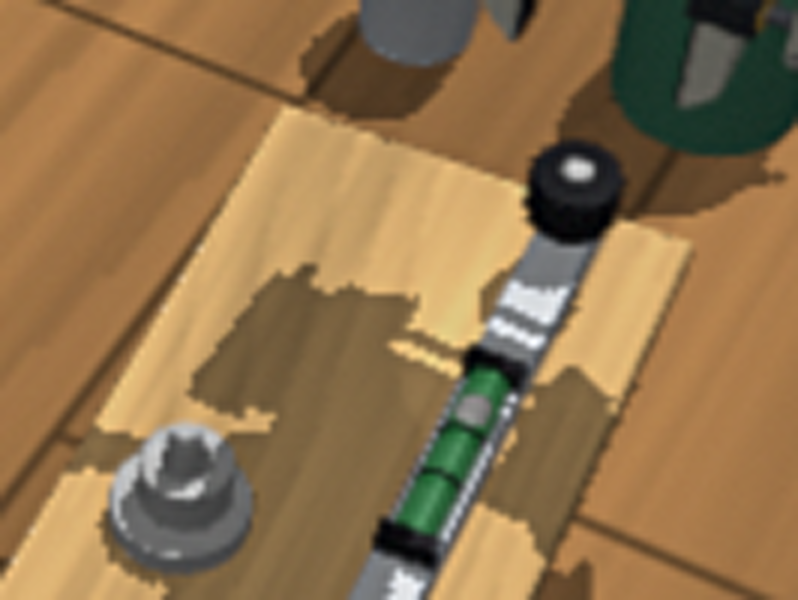

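The bushing is home on the collar at crop (185,470). The bubble is at (473,408), above the upper line, since the board is still sprung up. The knob is at (575,190). I'll go down and grip it.

>>> arm_command([
  [[-0.0035,0.001,0.01],[0,0,0],0.07],
  [[-0.0035,0.001,0.03],[0,0,0],0.07],
  [[-0.0035,0.001,0.06],[0,0,0],0.07],
  [[-0.0035,0.001,0.08],[0,0,0],0.07],
  [[-0.0035,0.001,0.085],[0,0,0],0.07],
])

```text
time: 17.05
tool_pos: [0.6, 0.2059, 0.1111]
tool_rot: [-3.136, 0.001, 1.569]
contact_force: [0.1, -0.2, -0.7]
opening: 0.0699
grip_force: 0.0
```

>>> arm_command([
  [[0,0,0],[0,0,0],0.03],
  [[0,0,0],[0,0,0],0.03],
  [[0,0,0],[0,0,0],0.03],
  [[0,0,0],[0,0,0],0.03],
  [[0,0,0],[0,0,0],0.03],
], squeeze=35)

```text
time: 17.55
tool_pos: [0.6009, 0.2081, 0.1149]
tool_rot: [-3.14, -0.0, 1.571]
contact_force: [-6.4, -1.1, 5.1]
opening: 0.0392
grip_force: 35.0
```

>>> arm_command([
  [[0,0,0.002],[0,0,0],0.03],
  [[0,0,0.004],[0,0,0],0.03],
  [[0,0,0.006],[0,0,0],0.03],
  [[0,0,0.007],[0,0,0],0.03],
  [[0,0,0.007],[0,0,0],0.03],
])

```text
time: 18.05
tool_pos: [0.6009, 0.2094, 0.1086]
tool_rot: [-3.141, -0.002, 1.571]
contact_force: [-6.6, 3.0, 8.6]
opening: 0.0393
grip_force: 35.0
```

>>> arm_command([
  [[0,0,0],[0,0,0],0.05],
  [[0,0,0],[0,0,0],0.05],
  [[0.003,-0.001,-0.006],[0,0,0],0.05],
  [[0.003,-0.001,-0.006],[0,0,0],0.05],
  [[0.003,-0.001,-0.006],[0,0,0],0.05],
])

```text
time: 18.55
tool_pos: [0.601, 0.211, 0.1134]
tool_rot: [3.141, -0.0, 1.571]
contact_force: [-0.6, -0.3, -0.3]
opening: 0.0497
grip_force: 0.0
```

>>> arm_command([
  [[0,0,0],[0,0,0],0.03],
  [[0,0,0],[0,0,0],0.03],
  [[0,0,0],[0,0,0],0.03],
  [[0,0,0],[0,0,0],0.03],
  [[0,0,0],[0,0,0],0.03],
], squeeze=40)

```text
time: 19.05
tool_pos: [0.6008, 0.2109, 0.113]
tool_rot: [3.142, 0.0, 1.571]
contact_force: [0.8, 0.3, -1.7]
opening: 0.0392
grip_force: 40.0
```

>>> arm_command([
  [[0,0,0.003],[0,0,0],0.03],
  [[0,0,0.006],[0,0,0],0.03],
  [[0,0,0.008],[0,0,0],0.03],
  [[0,0,0.01],[0,0,0],0.03],
  [[0,0,0.01],[0,0,0],0.03],
])

```text
time: 19.55
tool_pos: [0.6007, 0.2126, 0.1047]
tool_rot: [3.14, -0.002, 1.571]
contact_force: [-4.1, 5.1, 10.2]
opening: 0.0391
grip_force: 40.0
```

>>> arm_command([
  [[0,0,0.001],[0,0,0],0.03],
  [[0,0,0.001],[0,0,0],0.03],
  [[0,0,0.001],[0,0,0],0.03],
  [[0,0,0.001],[0,0,0],0.03],
  [[0,0,0.001],[0,0,0],0.03],
])

```text
time: 20.05
tool_pos: [0.6008, 0.2127, 0.1041]
tool_rot: [3.14, -0.003, 1.571]
contact_force: [-3.2, 5.5, 10.6]
opening: 0.039
grip_force: 40.0
```

>>> arm_command([
  [[0,0,0.001],[0,0,0],0.03],
  [[0,0,0.002],[0,0,0],0.03],
  [[0,0,0.002],[0,0,0],0.03],
  [[0,0,0.002],[0,0,0],0.03],
  [[0,0,0.002],[0,0,0],0.03],
])

```text
time: 20.55
tool_pos: [0.6008, 0.2129, 0.103]
tool_rot: [3.139, -0.003, 1.572]
contact_force: [-5.4, 5.0, 16.3]
opening: 0.039
grip_force: 40.0
```

>>> arm_command([
  [[0,0,0.001],[0,0,0],0.03],
  [[0,0,0.001],[0,0,0],0.03],
  [[0,0,0.001],[0,0,0],0.03],
  [[0,0,0.001],[0,0,0],0.03],
  [[0,0,0.001],[0,0,0],0.03],
])

```text
time: 21.05
tool_pos: [0.6008, 0.213, 0.1028]
tool_rot: [3.139, -0.003, 1.572]
contact_force: [-7.8, 5.2, 20.4]
opening: 0.039
grip_force: 40.0
```

```bash
cat > bub.py <<'E'
from h import *
import sys
a=get("scene","s"+sys.argv[1]);h=cv2.cvtColor(a,cv2.COLOR_BGR2HSV)
st=robot.observe();print(st["tool_pos"].round(4) if hasattr(st["tool_pos"],"round") else st["tool_pos"],st["contact_force"],st["tool_rot"])
z=float(sys.argv[2]) if len(sys.argv)>2 else .108
k=np.array([.6017,.2111]);u=np.array([-.0877+.003,.996]);u/=np.linalg.norm(u);mid=k-.143*u
for s in range(-48,49,2):
    q=mid+u*s/1000;p=proj("scene",(*q,z));r=cv2.getRectSubPix(a,(1,1),tuple(map(float,p)))[0,0]
    print(s,p.round(1),r,end=" | " if s%4 else "\n")
cv2.imwrite("pics/b%s.png"%sys.argv[1],crop(a,355,190,60,60,9))
E
python3 bub.py 7
```

```text
[0.6008 0.2129 0.1029] [-6.97842645  5.18540496 20.34034913] [ 3.13858522e+00 -3.05145043e-03  1.57162784e+00]
-48 [378.1 237.9] [48 74 38]
-46 [378.4 237.3] [ 70 111  54] | -44 [378.7 236.7] [ 78 126  60]
-42 [379.  236.1] [ 76 126  58] | -40 [379.3 235.5] [ 77 126  60]
-38 [379.6 234.9] [ 83 130  70] | -36 [379.9 234.3] [114 139 109]
-34 [380.2 233.7] [137 145 138] | -32 [380.5 233.1] [145 147 148]
-30 [380.8 232.5] [142 143 145] | -28 [381.1 231.9] [140 140 141]
-26 [381.4 231.3] [140 141 142] | -24 [381.7 230.7] [138 140 141]
-22 [382.  230.2] [133 136 137] | -20 [382.3 229.6] [ 94 100  95]
-18 [382.6 229. ] [51 61 49] | -16 [382.9 228.4] [60 91 48]
-14 [383.2 227.8] [ 71 118  53] | -12 [383.4 227.2] [ 76 124  58]
-10 [383.7 226.7] [ 77 126  59] | -8 [384.  226.1] [ 77 125  58]
-6 [384.3 225.5] [ 77 125  59] | -4 [384.6 224.9] [ 76 124  58]
-2 [384.9 224.3] [ 71 119  53] | 0 [385.2 223.8] [ 67 115  49]
2 [385.5 223.2] [ 65 114  47] | 4 [385.7 222.6] [ 58 101  41]
6 [386. 222.] [47 80 33] | 8 [386.3 221.5] [48 78 35]
10 [386.6 220.9] [58 92 44] | 12 [386.9 220.3] [ 70 113  53]
14 [387.2 219.8] [ 76 123  58] | 16 [387.5 219.2] [ 76 124  59]
18 [387.7 218.6] [ 75 123  58] | 20 [388.  218.1] [ 74 122  57]
22 [388.3 217.5] [ 74 122  57] | 24 [388.6 216.9] [ 76 123  59]
26 [388.9 216.4] [ 76 124  59] | 28 [389.1 215.8] [ 76 123  58]
30 [389.4 215.2] [ 73 122  56] | 32 [389.7 214.7] [ 70 118  53]
34 [390.  214.1] [ 66 114  48] | 36 [390.3 213.6] [ 65 113  47]
38 [390.5 213. ] [ 64 113  47] | 40 [390.8 212.4] [44 75 32]
42 [391.1 211.9] [24 38 17] | 44 [391.4 211.3] [13 16 10]
46 [391.6 210.8] [14 11 12] | 48 [391.9 210.2] [33 30 31]
```

View pics/b7.png

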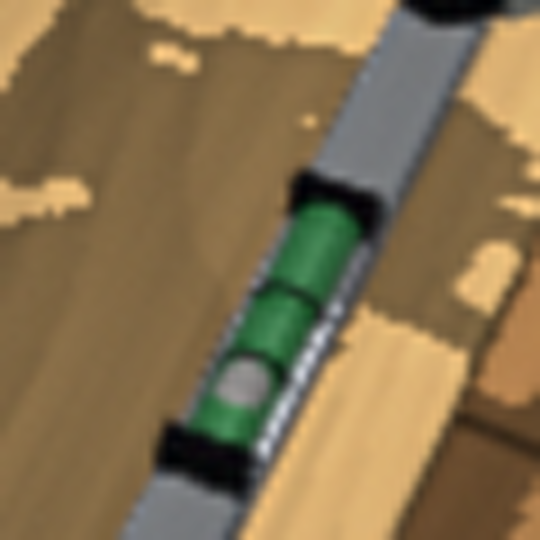

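Pressed home, the bubble at crop (243,381) is just past the lower line. The lines are at (290,300) and (255,358), so the bubble is about -23 mm off. The knob must turn counterclockwise about 1.2 to 1.3 rad, which is negative about tool z.

>>> arm_command([
  [[0,0,0],[0,0,-0.12],0.03],
  [[0,0,0],[0,0,-0.24],0.03],
  [[0,0,0],[0,0,-0.36],0.03],
  [[0,0,0],[0,0,-0.48],0.03],
  [[0,0,0],[0,0,-0.6],0.03],
])

```text
time: 21.6
tool_pos: [0.6008, 0.2129, 0.1028]
tool_rot: [3.137, -0.001, 2.176]
contact_force: [-7.9, 4.3, 20.7]
opening: 0.0392
grip_force: 40.0
```

>>> arm_command([
  [[0,0,0],[0,0,-0.12],0.03],
  [[0,0,0],[0,0,-0.24],0.03],
  [[0,0,0],[0,0,-0.36],0.03],
  [[0,0,0],[0,0,-0.36],0.03],
  [[0,0,0],[0,0,-0.36],0.03],
])

```text
time: 22.1
tool_pos: [0.6008, 0.2129, 0.1028]
tool_rot: [3.137, 0.001, 2.532]
contact_force: [-8.0, 4.4, 21.1]
opening: 0.0394
grip_force: 40.0
```

>>> arm_command([
  [[0,0,0],[0,0,0],0.03],
  [[0,0,0],[0,0,0],0.03],
  [[0,0,0],[0,0,0],0.03],
  [[0,0,0],[0,0,0],0.03],
  [[0,0,0],[0,0,0],0.03],
])

```text
time: 22.6
tool_pos: [0.6008, 0.2129, 0.1028]
tool_rot: [3.137, 0.001, 2.532]
contact_force: [-8.4, 3.7, 20.1]
opening: 0.0391
grip_force: 40.0
```

```bash
python3 bub.py 8
```

```text
[0.6008 0.2129 0.1028] [-9.13893725  4.08361588 20.468333  ] [3.13750700e+00 7.42273040e-04 2.53188518e+00]
-48 [378.1 237.9] [44 66 34]
-46 [378.4 237.3] [ 69 108  54] | -44 [378.7 236.7] [ 81 129  64]
-42 [379.  236.1] [ 82 131  65] | -40 [379.3 235.5] [ 81 130  64]
-38 [379.6 234.9] [ 81 130  64] | -36 [379.9 234.3] [ 81 129  64]
-34 [380.2 233.7] [ 81 129  63] | -32 [380.5 233.1] [ 81 129  63]
-30 [380.8 232.5] [ 80 128  63] | -28 [381.1 231.9] [ 78 125  61]
-26 [381.4 231.3] [ 78 126  61] | -24 [381.7 230.7] [ 79 127  61]
-22 [382.  230.2] [ 79 129  60] | -20 [382.3 229.6] [ 75 114  61]
-18 [382.6 229. ] [74 95 68] | -16 [382.9 228.4] [114 121 114]
-14 [383.2 227.8] [141 142 145] | -12 [383.4 227.2] [141 142 143]
-10 [383.7 226.7] [140 141 143] | -8 [384.  226.1] [140 141 145]
-6 [384.3 225.5] [135 136 139] | -4 [384.6 224.9] [125 131 127]
-2 [384.9 224.3] [ 97 124  91] | 0 [385.2 223.8] [ 77 119  64]
2 [385.5 223.2] [ 69 117  52] | 4 [385.7 222.6] [ 65 114  48]
6 [386. 222.] [ 60 107  45] | 8 [386.3 221.5] [48 79 36]
10 [386.6 220.9] [45 69 34] | 12 [386.9 220.3] [ 64 103  50]
14 [387.2 219.8] [ 75 123  60] | 16 [387.5 219.2] [ 77 125  60]
18 [387.7 218.6] [ 77 125  60] | 20 [388.  218.1] [ 76 123  58]
22 [388.3 217.5] [ 76 123  59] | 24 [388.6 216.9] [ 77 125  60]
26 [388.9 216.4] [ 77 125  60] | 28 [389.1 215.8] [ 77 124  60]
30 [389.4 215.2] [ 77 124  60] | 32 [389.7 214.7] [ 74 122  57]
34 [390.  214.1] [ 69 118  52] | 36 [390.3 213.6] [ 67 116  50]
38 [390.5 213. ] [ 67 116  48] | 40 [390.8 212.4] [50 85 37]
42 [391.1 211.9] [33 52 24] | 44 [391.4 211.3] [20 27 16]
46 [391.6 210.8] [13 11 11] | 48 [391.9 210.2] [13 10 12]
```

>>> arm_command([
  [[0,0,0],[0,0,-0.12],0.03],
  [[0,0,0],[0,0,-0.24],0.03],
  [[0,0,0],[0,0,-0.24],0.03],
  [[0,0,0],[0,0,-0.24],0.03],
  [[0,0,0],[0,0,-0.24],0.03],
])

```text
time: 23.15
tool_pos: [0.6008, 0.2129, 0.1028]
tool_rot: [3.138, 0.002, 2.772]
contact_force: [-8.5, 5.0, 20.4]
opening: 0.039
grip_force: 40.0
```

>>> arm_command([
  [[0,0,0],[0,0,0],0.03],
  [[0,0,0],[0,0,0],0.03],
  [[0,0,0],[0,0,0],0.03],
  [[0,0,0],[0,0,0],0.03],
  [[0,0,0],[0,0,0],0.03],
])

```text
time: 23.65
tool_pos: [0.6008, 0.2129, 0.1028]
tool_rot: [3.138, 0.002, 2.772]
contact_force: [-8.3, 4.6, 21.3]
opening: 0.0397
grip_force: 40.0
```

>>> arm_command([
  [[0,0,0],[0,0,0],0.03],
  [[0,0,0],[0,0,0],0.03],
  [[0,0,0],[0,0,0],0.03],
  [[0,0,0],[0,0,0],0.03],
  [[0,0,0],[0,0,0],0.03],
])

```text
time: 24.15
tool_pos: [0.6008, 0.2129, 0.1028]
tool_rot: [3.138, 0.002, 2.772]
contact_force: [-7.6, 4.4, 20.1]
opening: 0.0389
grip_force: 40.0
```

>>> arm_command([
  [[0,0,0],[0,0,0],0.03],
  [[0,0,0],[0,0,0],0.03],
  [[0,0,0],[0,0,0],0.03],
  [[0,0,0],[0,0,0],0.03],
  [[0,0,0],[0,0,0],0.03],
])

```text
time: 24.65
tool_pos: [0.6008, 0.2129, 0.1028]
tool_rot: [3.138, 0.002, 2.772]
contact_force: [-9.3, 4.1, 21.0]
opening: 0.0389
grip_force: 40.0
```

```bash
python3 bub.py 9
```

```text
[0.6008 0.2129 0.1028] [-8.08005919  4.12015801 20.55989817] [3.13775257e+00 1.72402177e-03 2.77182144e+00]
-48 [378.1 237.9] [39 58 30]
-46 [378.4 237.3] [ 65 104  51] | -44 [378.7 236.7] [ 79 128  63]
-42 [379.  236.1] [ 82 132  67] | -40 [379.3 235.5] [ 82 131  66]
-38 [379.6 234.9] [ 82 130  65] | -36 [379.9 234.3] [ 82 129  65]
-34 [380.2 233.7] [ 81 129  65] | -32 [380.5 233.1] [ 81 129  64]
-30 [380.8 232.5] [ 81 129  63] | -28 [381.1 231.9] [ 80 128  63]
-26 [381.4 231.3] [ 76 124  59] | -24 [381.7 230.7] [ 72 121  55]
-22 [382.  230.2] [ 69 118  52] | -20 [382.3 229.6] [ 59 100  43]
-18 [382.6 229. ] [42 70 31] | -16 [382.9 228.4] [68 86 62]
-14 [383.2 227.8] [106 117 103] | -12 [383.4 227.2] [137 142 139]
-10 [383.7 226.7] [146 148 149] | -8 [384.  226.1] [141 144 145]
-6 [384.3 225.5] [140 141 142] | -4 [384.6 224.9] [139 139 141]
-2 [384.9 224.3] [138 138 141] | 0 [385.2 223.8] [124 130 125]
2 [385.5 223.2] [ 94 116  89] | 4 [385.7 222.6] [ 75 111  63]
6 [386. 222.] [ 60 105  43] | 8 [386.3 221.5] [45 76 34]
10 [386.6 220.9] [42 66 33] | 12 [386.9 220.3] [ 62 101  49]
14 [387.2 219.8] [ 74 122  58] | 16 [387.5 219.2] [ 77 126  60]
18 [387.7 218.6] [ 77 127  61] | 20 [388.  218.1] [ 76 126  60]
22 [388.3 217.5] [ 76 125  60] | 24 [388.6 216.9] [ 77 126  61]
26 [388.9 216.4] [ 77 126  61] | 28 [389.1 215.8] [ 77 125  60]
30 [389.4 215.2] [ 77 125  60] | 32 [389.7 214.7] [ 75 123  58]
34 [390.  214.1] [ 69 118  52] | 36 [390.3 213.6] [ 67 117  50]
38 [390.5 213. ] [ 67 117  49] | 40 [390.8 212.4] [55 94 41]
42 [391.1 211.9] [40 64 29] | 44 [391.4 211.3] [24 33 18]
46 [391.6 210.8] [14 14 11] | 48 [391.9 210.2] [15 13 13]
```

View pics/b9.png

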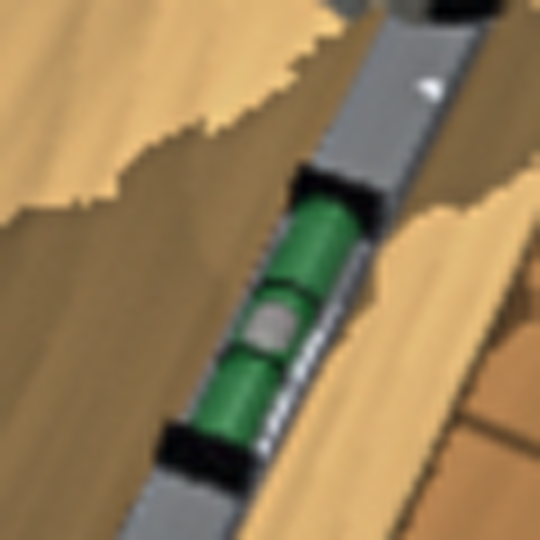

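The bubble now lies between the two lines, at crop (271,326) against a middle near (272,322), about 1.4 mm low. I'll trim 0.08 rad and let it settle.

>>> arm_command([
  [[0,0,0],[0,0,-0.08],0.03],
  [[0,0,0],[0,0,-0.08],0.03],
  [[0,0,0],[0,0,-0.08],0.03],
  [[0,0,0],[0,0,-0.08],0.03],
  [[0,0,0],[0,0,-0.08],0.03],
])

```text
time: 25.2
tool_pos: [0.6008, 0.2129, 0.1028]
tool_rot: [3.138, 0.002, 2.852]
contact_force: [-9.3, 4.4, 20.2]
opening: 0.0391
grip_force: 40.0
```

>>> arm_command([
  [[0,0,0],[0,0,0],0.03],
  [[0,0,0],[0,0,0],0.03],
  [[0,0,0],[0,0,0],0.03],
  [[0,0,0],[0,0,0],0.03],
  [[0,0,0],[0,0,0],0.03],
])

```text
time: 25.7
tool_pos: [0.6008, 0.2129, 0.1028]
tool_rot: [3.138, 0.002, 2.852]
contact_force: [-8.5, 3.5, 20.0]
opening: 0.0394
grip_force: 40.0
```

>>> arm_command([
  [[0,0,0],[0,0,0],0.03],
  [[0,0,0],[0,0,0],0.03],
  [[0,0,0],[0,0,0],0.03],
  [[0,0,0],[0,0,0],0.03],
  [[0,0,0],[0,0,0],0.03],
])

```text
time: 26.2
tool_pos: [0.6008, 0.2129, 0.1028]
tool_rot: [3.138, 0.002, 2.852]
contact_force: [-7.7, 4.2, 20.9]
opening: 0.0391
grip_force: 40.0
```

```bash
python3 bub.py 10 | sed -n 1p\;15,25p
```

```text
[0.6008 0.2129 0.1028] [-8.28030617  4.84564841 19.77421895] [3.13787750e+00 2.01143385e-03 2.85174632e+00]
2 [385.5 223.2] [116 126 116] | 4 [385.7 222.6] [ 93 117  87]
6 [386. 222.] [ 68 107  56] | 8 [386.3 221.5] [49 78 38]
10 [386.6 220.9] [43 68 33] | 12 [386.9 220.3] [ 63 102  49]
14 [387.2 219.8] [ 75 122  59] | 16 [387.5 219.2] [ 78 125  61]
18 [387.7 218.6] [ 78 126  61] | 20 [388.  218.1] [ 77 125  60]
22 [388.3 217.5] [ 77 125  60] | 24 [388.6 216.9] [ 77 125  61]
26 [388.9 216.4] [ 77 125  61] | 28 [389.1 215.8] [ 76 125  60]
30 [389.4 215.2] [ 77 125  60] | 32 [389.7 214.7] [ 75 124  59]
34 [390.  214.1] [ 70 120  53] | 36 [390.3 213.6] [ 68 117  50]
38 [390.5 213. ] [ 68 117  49] | 40 [390.8 212.4] [ 59 102  43]
42 [391.1 211.9] [46 78 34] | 44 [391.4 211.3] [27 41 20]
```

The bubble's upper edge moved about 1.5 mm, so it is centred, and the board is pressed at about 20 N.

```bash
python3 -c "
from cell import robot
print(robot.hand_in())"
```

```text
the job is handed in; nothing more can be done
None
```

I handed the job in at about 26 s: collar and bushing are home on the post, and the knob is gripped and pressed down with about 20 N. The bubble measured within about 1 mm of midway in the last picture; the hand-in returned no verdict.

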